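Put the covered dish behind the hot-plate guard

TASK

Put the covered dish on the servery hot plate inside its clear guard: slide the guard's door fully open, push the dish in through the doorway without lifting it until it stands wholly inside, then slide the door fully shut. Keep the dish upright and do not disturb the jug, the jar or the bowl.

Things in the scene. Friction and masses are not known exactly. Their poses are not given: they have to be found in the camera images.
- case: Fixed open-topped guard of clear panels in a steel frame round a flat hot plate, 240 mm deep (x), 530 mm wide (y), 100 mm high. Origin: centre of its underside, on the table. Its front (its -x side) faces the robot: left half a fixed pane, right half the doorway. Inside from x = -0.126 (door's inner face) to +0.108 (back).
- guard_door (a joint): Clear steel-edged door in a flush floor channel, 262 mm wide, 100 mm high, outer face at case x = -0.135. Value in m: 0 = fully shut over the right-hand doorway; grows as it slides along the case's +y (left, in front of the fixed pane) to 0.245 = fully open. About 2 N of friction; stays where left.
- door_handle (a point): Middle of the door's dark upright handle bar: 16 x 16 mm, 60 mm tall, from 84 to 144 mm above the table (rises 44 mm above the door's top). At case x = -0.180, y = -0.213 + door value; the bar's middle stands 45 mm in front of the door's face, towards its right edge. Can be pushed sideways from above on either side.
- dish: Loose round terracotta dish with white lid and knob (all one piece), 120 mm across its straight wall (10 to 62 mm height), 76 mm high over the knob, about 0.6 kg. Origin: centre of its underside. Starts on the table in front of the doorway.
- bay_floor (a point): Point on the hot plate (level with the table, no sill in the doorway) behind the middle of the doorway, 105 mm in from the door's inner face: case x = -0.02, y = -0.128. The doorway spans case y = -0.253 to 0 and is open above.
- jug: Loose dark metal jug, 76 mm across, 85 mm high, with a side handle, standing left of the dish in front of the fixed pane. Origin: centre of its underside. Leave it alone.
- jar: Loose amber glass jar, 56 mm across, 80 mm high, standing to the right of the dish. Origin: centre of its underside. Leave it alone.
- bowl: Loose white bowl, 130 mm across, 50 mm high, standing inside the left half of the guard behind the fixed pane. Origin: centre of its underside. Leave it alone.
Things that resemble listed ones, but are neither listed nor needed, are in the scene too. What is shaped like the dish but blue is not meant.

How it is judged:
On the way, in this order (a step that is already met when the one before it is completed fails the run):
1. the guard door is slid open (at least 210 of its 245 mm) (value of joint guard_door above 0.21 m), for 0.2 s.
2. the dish stands wholly inside the guard, behind the door's plane (x of dish in the frame of case between -0.07 and 0.06 m and y of dish in the frame of case between -0.21 and 0.21 m and height (world z) of dish below 0.01 m), for 0.2 s.
At the end, for the whole second after the job is handed in: The guard door is fully shut (within 8 mm of its stop) and still; the dish stands upright (within 0.1 rad) and at rest on the hot plate inside the guard, its centre at least 56 mm behind the door's inner face (so clear of the door, to within 4 mm) (all of step 2 and value of joint guard_door below 0.008 m and velocity of joint guard_door below 0.01 m/s and angle between dish's own z axis and vertical below 0.1 rad and linear speed of dish below 0.02 m/s); the robot touches nothing.
It fails at once if the dish is tipped over (angle between dish's own z axis and vertical above 0.5 rad).
It fails at once if the dish is lifted more than 30 mm (height (world z) of dish above 0.03 m).
It fails at once if the jug, the jar or the bowl is moved more than 40 mm (distance of any of jug, jar, bowl from where it was at the start of the episode above 0.04 m).
It also fails if it takes over 61 s, if anything falls off the work surface, if the arm or the gripper's body presses on something with over 40 N, if the wrist force passes 120 N, or if a joint passes its speed limit or range.

ROBOT

A 6-joint arm with a two-finger parallel gripper is mounted at the origin on the work surface. World frame = base frame: x ahead of the robot, y to its left, z up, the work surface at z = 0. Lengths are in m, angles in rad, forces in N, time in s.
With the tool pointing down it reaches from about 0.375 to 0.9 m from the base axis. Payload 3.1 kg.
Tool frame: the origin (TCP) lies midway between the tips of the shut fingers; the grasp point (between the pads) lies 19 mm behind it; z points along the fingers, y is the line along which they close (so a half turn about z gives the same grasp; the last joint's range is limited). The gripper opens to 87 mm and grips with 3 to 60 N. Pads are 19 mm wide; open, the fingers measure 117 mm over their backs; the gripper's body (75 mm by 190 mm) begins 51 mm behind the grasp point.
Start: joints at [1.014, 0.527, 1.433, -0, 1.181, -0.178], TCP at [0.231, 0.581, 0.223] pointing down, gripper open.
Joint ranges: [-3.08, 3.08], [-0.75, 2.2], [0.22, 2.44], [-1.43, 4.57], [0, 2.65], [-2.85, 2.85]. Speed limits (rad/s): [2.79, 2.79, 3.14, 3.14, 3.14, 3.14].

INTERFACE

Orientations are given as a unit quaternion [x, y, z, w].
In Python, from rig import robot gives the robot as it stands.
- The arm moves only by the shell command python3 -m jog 'ROWS' [FORCE]. ROWS is a JSON object of lists of equal length, an entry for each row: "dp": the shift along the tool's x, y, z in mm, a list of three; "delta_rot": the turn, a rotation vector about the tool's x, y, z in rad, a list of three; "gripper": the opening, from -1 (shut) to 1 (fully open). A call has 1 to 12 rows; each row is the pose to reach, as a shift and turn from the pose commanded when the call began, along the tool's axes at that moment; what a row does not reach only later rows make up. A row lasts 1/10 s, in which the tool goes at most 50 mm and 8.59 degrees, less where a joint would pass 70% of its speed; a pose out of reach is approached as far as the arm can. A call with a gripper value outside its range is refused whole. The fingers move at their own pace and stop on an object; FORCE is the grip in N (left out, the last holds). Time passes only in rows, so rows that repeat a pose let the fingers close. It gives the time, the measured TCP pose, the force, the opening and the grip force at its end, in the units of the state.
- robot.get_obs(): the state, without advancing time (a new reading comes with each control period).
- robot.camera(name): name is "side" or "top"; returns the picture (400x640x3 uint8, red, green, blue); there is no depth.
- robot.camera_model(name): a dict with "fx", "fy", "cx", "cy" (pixels), "xyz" and "orientation" of the camera in the world. Camera axes: x right, y down, z forward; pixel columns grow to the right and rows downward; lengths in m; the calibration is good to about 2 mm. A picture is of the moment at which its call begins. camera_model takes no time and is no camera call.
- robot.hand_in(): hands the job in; it is judged then, once.
Trained networks look in the newest picture that a camera, given by its name, has taken for a name from the list of things; names that differ only in an ending like _2 or _b are one class to them, and where a whole thing is asked for, a point or a joint stands for the part that bears it (a point fixed in the world has none). Each returns a list of dicts, best first, with "score" (0 to 1); they miss things now and then, are a little off and sometimes report something else, mostly with a low value. They report only what shows in the picture. A call takes as long as a camera call. They do not tell look-alikes from the thing itself.
- robot.search_frame(name, camera): "rect" ([left, top, right, bottom] in pixels, round what is visible of it).
The state is a dict: "time": time; "q": joint angles; "joint_velocities": joint speeds; "joint_torque": joint torques, N m; "position": TCP position; "tool_rot": TCP orientation; "ft_force": force on the tool from outside, world axes, zero at the start; "moment": the same for the moment, N m; "grip_width": finger opening in m; "grip_force": force on a finger pad.
Only numpy, scipy, OpenCV 4.12 (cv2) and the standard library are available. Lean on these libraries where they do the work, as an engineer would, in place of code of your own. Each camera call takes 0.05 s, during which the arm holds its last target. There are 200 camera calls.

## Working session

There is one attempt and no reset: what is moved stays moved. The work goes in short steps, Python scripts to look and compute and a shell command to move; the robot and the scene stay as the last step left them, time stands still between calls to the robot, and variables do not carry over. Pictures are saved under pics/ and viewed, at most 10 in all, crops included, and the job is handed in when it is done.

```bash
mkdir -p pics
python3 - <<'E'
from rig import robot
import cv2
for c in ("top","side"):
    im=robot.camera(c); cv2.imwrite(f"pics/{c}0.png",im[:,:,::-1])
    print(c,robot.camera_model(c))
    for n in ("dish","jug","jar","bowl","door_handle","case","guard_door"):
        try: print(n,[(round(d["score"],2),[round(v) for v in d["rect"]]) for d in robot.search_frame(n,c)[:4]])
        except Exception as e: print(n,e)
o=robot.get_obs(); print(o["time"],o["position"],o["tool_rot"])
E
```

```text
top {'fx': 428.37552847915674, 'fy': 428.37552847915674, 'cx': 318.89978493403186, 'cy': 197.286635129157, 'xyz': array([0.40627336, 0.01347297, 1.01657642]), 'orientation': array([-0.69670374,  0.71303456, -0.05709658,  0.05408873])}
dish [(0.83, [369, 262, 423, 313]), (0.75, [437, 194, 498, 245]), (0.6, [354, 172, 408, 226])]
jug [(0.69, [198, 209, 240, 250])]
jar [(0.55, [424, 144, 457, 173])]
bowl [(0.98, [216, 110, 269, 166]), (0.46, [197, 212, 240, 254]), (0.44, [352, 174, 408, 226])]
door_handle [(0.66, [291, 149, 408, 181])]
case [(0.58, [172, 45, 420, 197])]
guard_door [(0.83, [290, 148, 407, 182])]
side {'fx': 400.4761713356242, 'fy': 400.4761713356242, 'cx': 318.6425820310304, 'cy': 201.54325799434145, 'xyz': array([ 0.29891676, -0.56817211,  0.87983172]), 'orientation': array([ 0.92019876, -0.21344079,  0.07910198, -0.31846531])}
dish [(0.86, [305, 229, 357, 283]), (0.84, [326, 304, 383, 368]), (0.69, [317, 171, 384, 261]), (0.58, [233, 264, 286, 326])]
jug [(0.89, [232, 141, 269, 182])]
jar [(0.58, [384, 269, 415, 306]), (0.4, [305, 225, 357, 281])]
bowl [(0.8, [309, 138, 350, 168])]
door_handle [(0.9, [317, 172, 383, 266])]
case [(0.78, [276, 94, 469, 279])]
guard_door [(0.95, [314, 170, 384, 261])]
0.8 [0.23050839 0.58092004 0.22257486] [1.87773661e-01 9.82212325e-01 1.84665027e-05 4.83582891e-06]
```

View pics/top0.png

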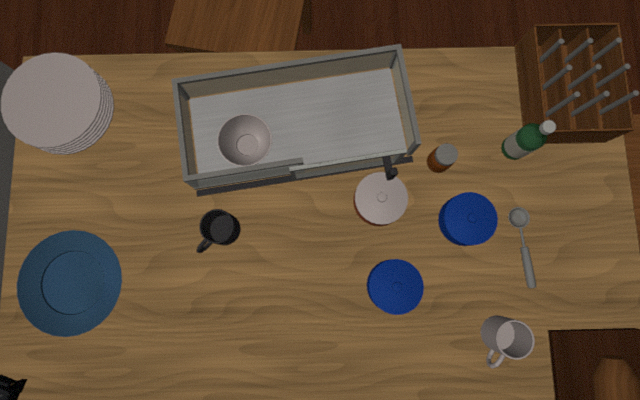

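View pics/side0.png

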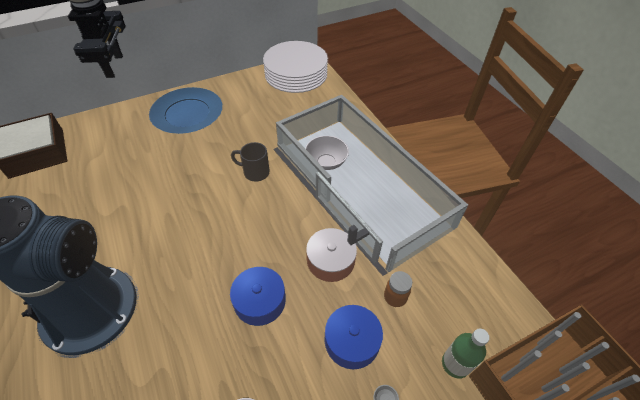

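The top view shows the case with corners at about (175,80), (401,46), (412,155) and (187,187). The white-lidded dish is at (381,198), the jar at (441,158), the jug at (220,228), and the handle at about (391,172). The blue dishes are look-alikes. I'll zoom in for precision.

Run:
```python
import cv2
t=cv2.imread("pics/top0.png"); s=cv2.imread("pics/side0.png")
cv2.imwrite("pics/tz.png",cv2.resize(t[35:235,165:465],None,fx=2.66,fy=2.66,interpolation=cv2.INTER_CUBIC))
cv2.imwrite("pics/sz.png",cv2.resize(s[90:290,225:475],None,fx=3,fy=3,interpolation=cv2.INTER_CUBIC))
```

```text
(no output)
```

View pics/tz.png

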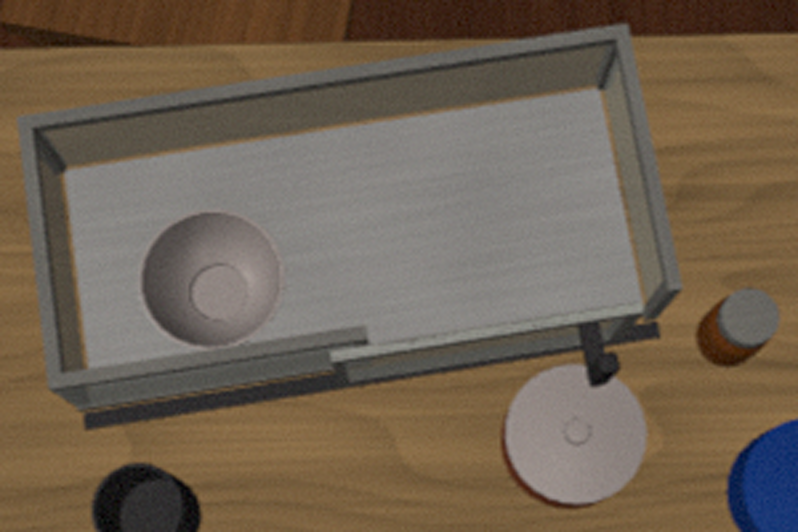

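View pics/sz.png

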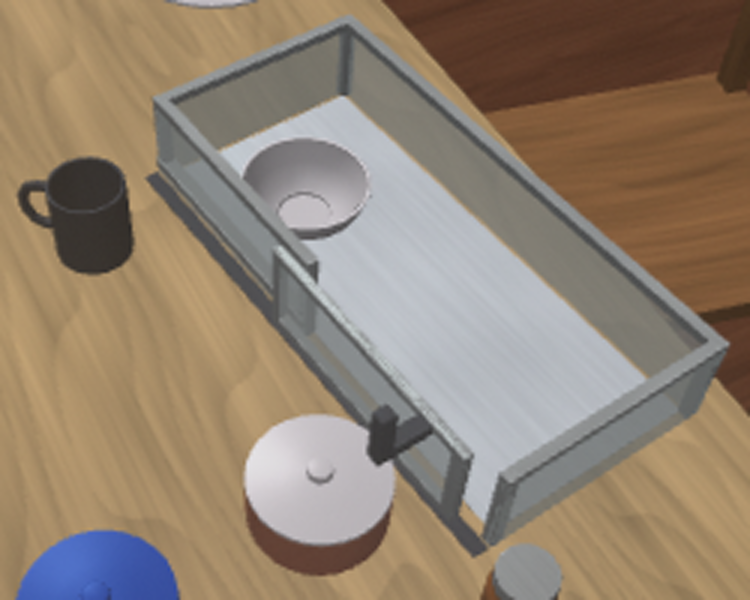

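The zooms show the rim corners, the handle bar (top zoom 606,362; side zoom 384,408) and the dish knob (top zoom 578,431; side zoom 321,467). Next I'll triangulate these and fit the case pose.

```bash
cat > h.py <<'E'
import numpy as np
from rig import robot
from scipy.spatial.transform import Rotation as R
M={c:robot.camera_model(c) for c in("top","side")}
def ray(c,u,v):
    m=M[c]; return np.array(m["xyz"]),R.from_quat(m["orientation"]).apply([(u-m["cx"])/m["fx"],(v-m["cy"])/m["fy"],1])
def atz(c,u,v,z):
    o,d=ray(c,u,v); return o+d*(z-o[2])/d[2]
def tri(a,b):
    A=np.zeros((3,3));r=np.zeros(3)
    for c,p in(("top",a),("side",b)):
        o,d=ray(c,*p); d=d/np.linalg.norm(d); P=np.eye(3)-np.outer(d,d); A+=P;r+=P@o
    return np.linalg.solve(A,r)
TZ=lambda x,y:(165+x/2.66,35+y/2.66)
SZ=lambda x,y:(225+x/3,90+y/3)
E
python3 - <<'E'
from h import *
np.set_printoptions(precision=4,suppress=True)
t={"BL":(20,120),"BR":(629,25),"FR":(680,290),"FL":(52,390)}
s={"BL":(348,17),"BR":(728,345),"FL":(155,98)}
loc={"BL":(.12,.265),"BR":(.12,-.265),"FL":(-.12,.265),"FR":(-.12,-.265)}
L=[];W=[]
for k in t:
    w=atz("top",*TZ(*t[k]),.1); print(k,"t",w); L.append(loc[k]);W.append(w[:2])
    if k in s:
        w=atz("side",*SZ(*s[k]),.1); print(k,"s",w); L.append(loc[k]);W.append(w[:2])
L=np.array(L);W=np.array(W)
a=L-L.mean(0);b=W-W.mean(0)
th=np.arctan2((a[:,0]*b[:,1]-a[:,1]*b[:,0]).sum(),(a*b).sum())
Rm=np.array([[np.cos(th),-np.sin(th)],[np.sin(th),np.cos(th)]])
c=W.mean(0)-Rm@L.mean(0); print("case",c,th,"res",W-(L@Rm.T+c))
def tc(p): return Rm.T@(np.array(p)[:2]-c)
for n,a,b,z in(("knob",(578,431),(321,467),.076),("handle",(606,362),(384,408),.144)):
    p=tri(TZ(*a),SZ(*b)); print(n,p,atz("top",*TZ(*a),z),atz("side",*SZ(*b),z),"case",tc(p))
for n,a,z in(("jar",(749,320),.08),("jug",(145,505),.085),("bowl",(219,292),.005)):
    p=atz("top",*TZ(*a),z);print(n,p,tc(p))
print("handle0",c+Rm@[-.18,-.213],"bay",c+Rm@[-.02,-.128])
np.savez("case.npz",c=c,R=Rm,th=th)
E
```

```text
BL t [0.8277 0.3327 0.1   ]
BL s [0.8296 0.3299 0.1   ]
BR t [ 0.9029 -0.1901  0.1   ]
BR s [ 0.9059 -0.19    0.1   ]
FR t [ 0.6658 -0.2199  0.1   ]
FL t [0.593  0.2995 0.1   ]
FL s [0.5986 0.299  0.1   ]
case [0.7488 0.0546] 0.13854531274460644 res [[-0.0033 -0.0009]
 [-0.0014 -0.0037]
 [-0.0013  0.0012]
 [ 0.0017  0.0013]
 [-0.0007  0.0046]
 [-0.0004 -0.001 ]
 [ 0.0053 -0.0015]]
knob [ 0.5551 -0.134   0.0751] [ 0.5528 -0.1333  0.076 ] [ 0.557  -0.1347  0.076 ] case [-0.2179 -0.16  ]
handle [ 0.598  -0.1473  0.1463] [ 0.5964 -0.1471  0.144 ] [ 0.6012 -0.1462  0.144 ] case [-0.1772 -0.1791]
jar [ 0.6439 -0.2818  0.08  ] [-0.1503 -0.3186]
jug [0.4983 0.2256 0.085 ] [-0.2245  0.204 ]
bowl [0.7003 0.1786 0.005 ] [-0.0308  0.1296]
handle0 [ 0.5999 -0.1812] bay [ 0.7466 -0.075 ]
```

```bash
cat >> h.py <<'E'
K=np.load("case.npz"); c,Rm,th=K["c"],K["R"],float(K["th"])
def go(x,y,z,rot=True):
    """print dp (mm, tool axes) and delta_rot to a case-frame target, tool y along case y"""
    o=robot.get_obs(); T=R.from_quat(o["tool_rot"]); p=np.array(o["position"])
    w=np.r_[c+Rm@[x,y],z]
    G=R.from_matrix(np.array([[-np.cos(th),-np.sin(th),0],[-np.sin(th),np.cos(th),0],[0,0,-1]]).T)
    print("t",round(o["time"],2),"tcp case",np.round(np.r_[Rm.T@(p[:2]-c),p[2]],4),"dp",np.round(1000*T.inv().apply(w-p),1),
      "rot",np.round((T.inv()*G).as_rotvec(),3),"F",np.round(o["ft_force"],1))
E
python3 - <<'E'
from h import *
go(-.18,-.220,.2)
print(atz("top",396,287,.062), Rm.T@(atz("top",396,287,.062)[:2]-c))
E
```

```text
t 0.8 tcp case [-0.4406  0.5929  0.2226] dp [-627.9 -578.3   22.6] rot [ 0.     0.    -0.516] F [-0.5 -0.3 -0.7]
[ 0.35546438 -0.15613528  0.062     ] [-0.41861729 -0.15437672]
```

```bash
python3 -m jog '{"dp":[[-628,-578,0],[-628,-578,0],[-628,-578,0],[-628,-578,0],[-628,-578,0],[-628,-578,0],[-628,-578,0],[-628,-578,0],[-628,-578,0],[-628,-578,0],[-628,-578,0],[-628,-578,0]],"delta_rot":[[0,0,-0.516],[0,0,-0.516],[0,0,-0.516],[0,0,-0.516],[0,0,-0.516],[0,0,-0.516],[0,0,-0.516],[0,0,-0.516],[0,0,-0.516],[0,0,-0.516],[0,0,-0.516],[0,0,-0.516]],"gripper":[-1,-1,-1,-1,-1,-1,-1,-1,-1,-1,-1,-1]}'; python3 -c "
from h import *
go(-.18,-.220,.22)"
```

```text
time: 2.0
position: [0.4892, 0.0437, 0.2229]
tool_rot: [-0.069, 0.998, 0.0, 0.0]
ft_force: [1.8, 0.8, 0.7]
grip_width: 0.0029
grip_force: 0.0
t 2.0 tcp case [-0.2585  0.0251  0.2229] dp [ -78.7 -245.1    3. ] rot [-0.     0.001 -0.001] F [1.8 0.8 0.7]
```

```bash
python3 -m jog '{"dp":[[-78,-245,0],[-78,-245,0],[-78,-245,0],[-78,-245,0],[-78,-245,0],[-78,-245,0],[-78,-245,0],[-78,-245,0]],"delta_rot":[[0,0,0],[0,0,0],[0,0,0],[0,0,0],[0,0,0],[0,0,0],[0,0,0],[0,0,0]],"gripper":[-1,-1,-1,-1,-1,-1,-1,-1]}'; python3 -c "
from h import *
go(-.18,-.222,.105)"
```

```text
time: 2.8
position: [0.5985, -0.1848, 0.2221]
tool_rot: [-0.069, 0.998, 0.001, -0.001]
ft_force: [0.1, 0.5, 0.1]
grip_width: 0.0003
grip_force: 0.0
t 2.8 tcp case [-0.1819 -0.2164  0.2221] dp [ -2.   -5.8 117.1] rot [ 0.002 -0.002 -0.   ] F [0.1 0.5 0.1]
```

```bash
python3 -m jog '{"dp":[[0,-6,30],[0,-6,65],[0,-6,95],[0,-6,115],[0,-6,115],[0,-6,115]],"delta_rot":[[0,0,0],[0,0,0],[0,0,0],[0,0,0],[0,0,0],[0,0,0]],"gripper":[-1,-1,-1,-1,-1,-1]}'
python3 - <<'E'
from h import *
import cv2
im=robot.camera("side")[100:300,225:475]
cv2.imwrite("pics/s1.png",cv2.resize(im[:,:,::-1],None,fx=3,fy=3))
go(-.18,.005,.105)
E
```

```text
time: 3.4
position: [0.6001, -0.1905, 0.108]
tool_rot: [-0.07, 0.998, 0.0, -0.0]
ft_force: [0.4, -0.0, 1.0]
grip_width: 0.0007
grip_force: 0.0
t 3.45 tcp case [-0.1804 -0.223   0.1089] dp [ -0.6 228.    3.7] rot [-0.001  0.001  0.001] F [ 0.  -0.1 -0.6]
```

View pics/s1.png

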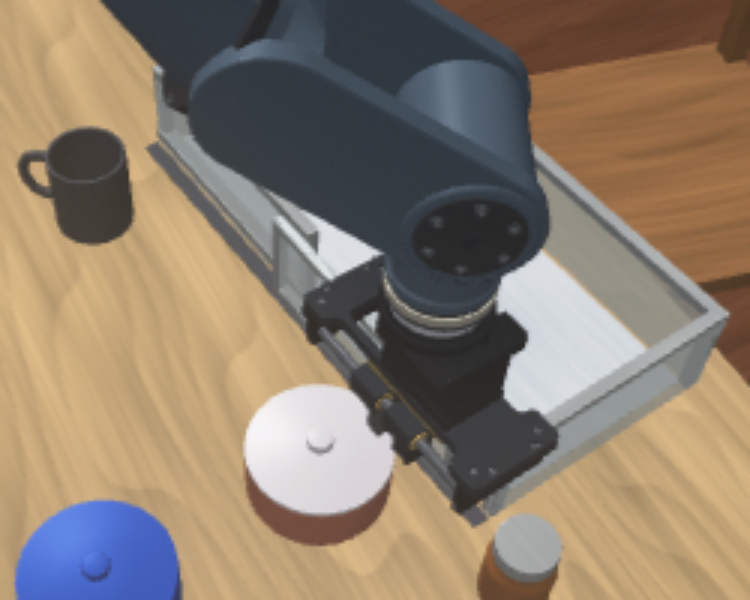

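The gripper is down to the right of the handle, with the dish untouched at (320,450) in the crop. Now I'll push the door open.

```bash
python3 -m jog '{"dp":[[0,10,2],[0,25,2],[0,45,2],[0,65,2],[0,85,2],[0,105,2],[0,125,2],[0,145,2],[0,165,2],[0,185,2],[0,200,2],[0,212,2]],"delta_rot":[[0,0,0],[0,0,0],[0,0,0],[0,0,0],[0,0,0],[0,0,0],[0,0,0],[0,0,0],[0,0,0],[0,0,0],[0,0,0],[0,0,0]],"gripper":[-1,-1,-1,-1,-1,-1,-1,-1,-1,-1,-1,-1]}'; python3 -m jog '{"dp":[[0,6,0],[0,12,0],[0,16,0],[0,16,0],[0,16,0]],"delta_rot":[[0,0,0],[0,0,0],[0,0,0],[0,0,0],[0,0,0]],"gripper":[-1,-1,-1,-1,-1]}';python3 - <<'E'
from h import *
import cv2
im=robot.camera("top"); cv2.imwrite("pics/t2.png",im[:,:,::-1])
for n in("guard_door","dish","jar","jug"):print(n,[(round(d["score"],2),[round(v) for v in d["rect"]]) for d in robot.search_frame(n,"top")[:4]])
go(-.18,.005,.105)
E
```

```text
time: 4.65
position: [0.5708, 0.0198, 0.1059]
tool_rot: [-0.07, 0.998, 0.0, 0.0]
ft_force: [1.0, -2.1, 3.2]
grip_width: 0.0006
grip_force: 1.7
time: 5.15
position: [0.5681, 0.0339, 0.105]
tool_rot: [-0.069, 0.998, 0.0, -0.001]
ft_force: [0.1, 0.3, 0.0]
grip_width: 0.0005
grip_force: 0.0
guard_door [(0.9, [196, 172, 284, 193])]
dish [(0.78, [367, 258, 426, 317]), (0.76, [353, 174, 410, 226]), (0.76, [437, 191, 496, 244]), (0.18, [215, 113, 264, 164])]
jar [(0.94, [425, 142, 457, 176]), (0.38, [170, 42, 420, 193])]
jug [(0.77, [197, 210, 236, 252])]
t 5.4 tcp case [-0.1812  0.0041  0.1053] dp [-1.2  0.9  0.3] rot [ 0.    -0.001 -0.001] F [-0.7 -0.5 -0.1]
```

View pics/t2.png

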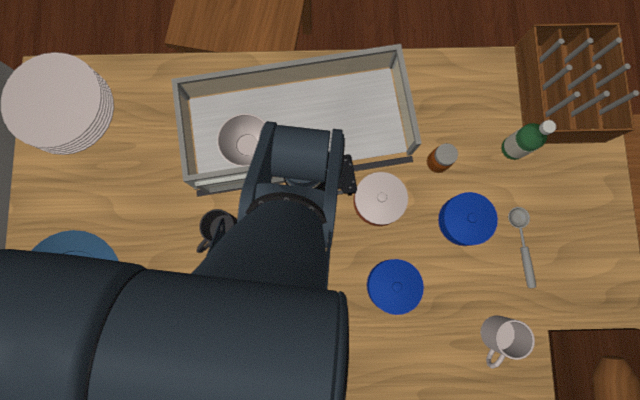

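The door is open (its rect now starts at column 196), and the dish at (381,198) and the jar haven't moved. Next: rise, then go behind the dish with the fingers open to cradle it.

```bash
python3 -m jog '{"dp":[[0,0,-50],[0,0,-95],[119,-70,-95],[119,-162,-95],[119,-162,-95],[119,-162,-95],[119,-162,-95],[119,-162,-95],[119,-162,-95]],"delta_rot":[[0,0,0],[0,0,0],[0,0,0],[0,0,0],[0,0,0],[0,0,0],[0,0,0],[0,0,0],[0,0,0]],"gripper":[-1,-1,1,1,1,1,1,1,1]}';python3 -c "
from h import *
go(-.30,-.158,.03)"
```

```text
time: 6.3
position: [0.4735, -0.1423, 0.2005]
tool_rot: [-0.069, 0.998, 0.0, -0.0]
ft_force: [0.8, -0.1, 0.3]
grip_width: 0.0484
grip_force: 0.0
t 6.3 tcp case [-0.2998 -0.157   0.2005] dp [ 1.000e-01 -1.200e+00  1.705e+02] rot [ 0.001 -0.    -0.001] F [ 0.8 -0.1  0.3]
```

```bash
python3 -m jog '{"dp":[[0,-2,0],[0,-2,0],[0,-2,0],[0,-2,0],[0,-2,40],[0,-2,80],[0,-2,120],[0,-2,150],[0,-2,168],[0,-2,168],[0,-2,168]],"delta_rot":[[0,0,0],[0,0,0],[0,0,0],[0,0,0],[0,0,0],[0,0,0],[0,0,0],[0,0,0],[0,0,0],[0,0,0],[0,0,0]],"gripper":[1,1,1,1,1,1,1,1,1,1,1]}';python3 - <<'E'
from h import *
import cv2
im=robot.camera("side")[100:350,225:475]
cv2.imwrite("pics/s3.png",cv2.resize(im[:,:,::-1],None,fx=2.4,fy=2.4))
go(-.07,-.128,.032)
E
```

```text
time: 7.4
position: [0.4739, -0.145, 0.0326]
tool_rot: [-0.069, 0.998, 0.0, -0.0]
ft_force: [-0.0, 0.4, 0.7]
grip_width: 0.0869
grip_force: 0.0
t 7.45 tcp case [-0.2994 -0.1601  0.0333] dp [-229.4   32.1    1.5] rot [-0.001  0.001 -0.   ] F [-0.4  0.3 -0.3]
```

View pics/s3.png

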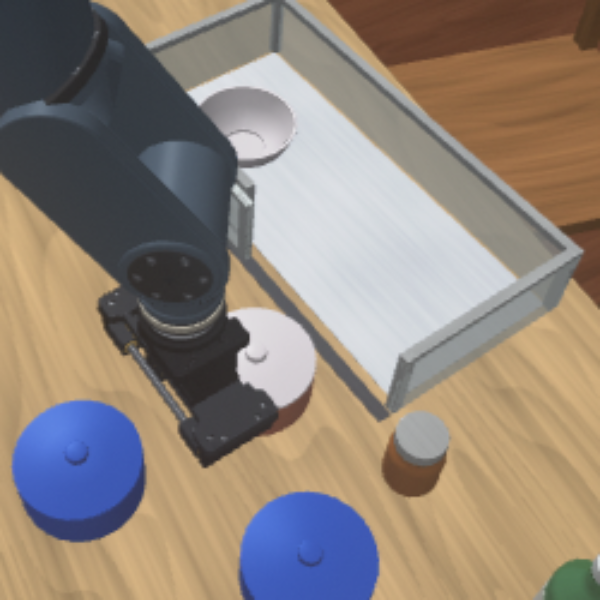

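The view shows the gripper straddling the near side of the dish, with the doorway clear ahead. I'll push slowly while drifting to the bay centreline.

```bash
python3 -m jog '{"dp":[[-10,0,0],[-20,0,0],[-30,0,0],[-40,3,0],[-50,6,0],[-60,9,0],[-70,13,0],[-80,17,0],[-90,20,0],[-100,23,0],[-110,25,0],[-120,26,0]],"delta_rot":[[0,0,0],[0,0,0],[0,0,0],[0,0,0],[0,0,0],[0,0,0],[0,0,0],[0,0,0],[0,0,0],[0,0,0],[0,0,0],[0,0,0]],"gripper":[1,1,1,1,1,1,1,1,1,1,1,1]}';python3 - <<'E'
from h import *
import cv2
im=robot.camera("side")[100:350,225:475]
cv2.imwrite("pics/s4.png",cv2.resize(im[:,:,::-1],None,fx=2.4,fy=2.4))
go(-.065,-.132,.032)
E
```

```text
time: 8.65
position: [0.5867, -0.102, 0.033]
tool_rot: [-0.07, 0.998, 0.001, -0.003]
ft_force: [-6.3, -2.7, 6.5]
grip_width: 0.0869
grip_force: 4.7
t 8.7 tcp case [-0.1792 -0.133   0.0331] dp [-114.3    0.9    0.9] rot [ 0.    -0.001  0.001] F [-0.5  0.3 -0.2]
```

View pics/s4.png

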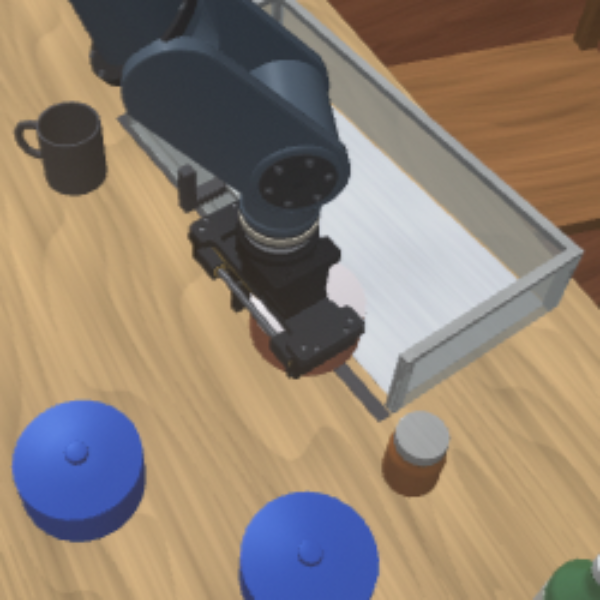

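The dish is moving squarely through the doorway, with the handle (187,188) and the right post (400,370) both clear of the gripper.

```bash
python3 -m jog '{"dp":[[-10,0,0],[-20,0,0],[-30,0,0],[-40,0,0],[-50,0,0],[-60,0,0],[-70,0,0],[-80,0,0],[-90,0,0],[-99,0,0],[-107,0,0],[-112,0,0]],"delta_rot":[[0,0,0],[0,0,0],[0,0,0],[0,0,0],[0,0,0],[0,0,0],[0,0,0],[0,0,0],[0,0,0],[0,0,0],[0,0,0],[0,0,0]],"gripper":[1,1,1,1,1,1,1,1,1,1,1,1]}';python3 -m jog '{"dp":[[0,0,0],[0,0,0],[20,0,0],[40,0,-10],[40,0,-60],[40,0,-110],[40,0,-170],[40,0,-170],[40,0,-170]],"delta_rot":[[0,0,0],[0,0,0],[0,0,0],[0,0,0],[0,0,0],[0,0,0],[0,0,0],[0,0,0],[0,0,0]],"gripper":[1,1,1,1,1,1,1,1,1]}';python3 -c "
from h import *
go(-.180,.08,.2)"
```

```text
time: 9.9
position: [0.6984, -0.0867, 0.0327]
tool_rot: [-0.069, 0.998, 0.0, -0.002]
ft_force: [-6.2, -0.7, 5.6]
grip_width: 0.087
grip_force: 5.0
time: 10.8
position: [0.6627, -0.0934, 0.2058]
tool_rot: [-0.069, 0.998, -0.001, 0.004]
ft_force: [0.1, -0.3, -0.3]
grip_width: 0.0871
grip_force: 0.0
t 10.8 tcp case [-0.1056 -0.1346  0.2058] dp [ 74.5 214.6   4.5] rot [-0.003  0.008 -0.   ] F [ 0.1 -0.3 -0.3]
```

Next I'll move to above the left of the handle with the fingers shut, and check the dish on the way.

```bash
python3 -m jog '{"dp":[[40,50,0],[75,100,0],[75,150,0],[75,214,0],[75,214,0],[75,214,0],[75,214,0],[75,214,0],[75,214,0],[75,214,0]],"delta_rot":[[0,0,0],[0,0,0],[0,0,0],[0,0,0],[0,0,0],[0,0,0],[0,0,0],[0,0,0],[0,0,0],[0,0,0]],"gripper":[-1,-1,-1,-1,-1,-1,-1,-1,-1,-1]}';python3 - <<'E'
from h import *
import cv2
go(-.180,.08,.107)
im=robot.camera("top"); cv2.imwrite("pics/t5.png",cv2.resize(im[35:235,165:465,::-1],None,fx=2.66,fy=2.66))
for n in("dish","guard_door"):
  for d in robot.search_frame(n,"top")[:4]:
    r=d["rect"]; p=atz("top",(r[0]+r[2])/2,(r[1]+r[3])/2,.062); print(n,round(d["score"],2),np.round(r),Rm.T@(p[:2]-c))
E
```

```text
time: 11.8
position: [0.5568, 0.1075, 0.2022]
tool_rot: [-0.068, 0.998, -0.0, -0.0]
ft_force: [-0.7, 0.2, 0.2]
grip_width: 0.0153
grip_force: 0.0
t 11.8 tcp case [-0.1828  0.0789  0.2022] dp [-2.9  1.1 95.2] rot [-0.    -0.    -0.002] F [-0.7  0.2  0.2]
dish 0.92 [369. 260. 425. 316.] [-0.42142314 -0.15695021]
dish 0.76 [438. 191. 498. 244.] [-0.29471844 -0.34268385]
dish 0.71 [329.  93. 380. 148.] [-0.03092023 -0.13117608]
guard_door 0.48 [221. 174. 236. 190.] [-0.12848836  0.17685544]
guard_door 0.18 [328.  92. 382. 148.] [-0.02948951 -0.13142903]
```

View pics/t5.png

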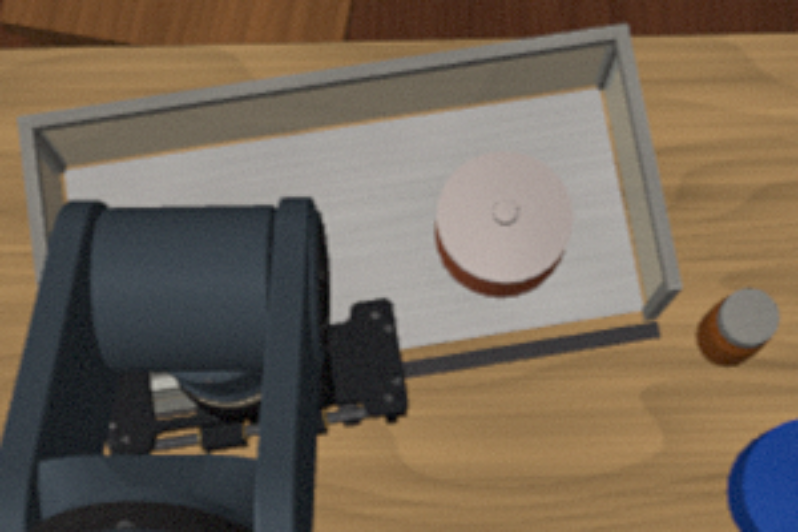

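The dish stands wholly inside (knob at 505,212 in the zoom), at case x about -0.02 to -0.03 with about 40 mm of margin. Now I'll descend to the left of the handle and push the door shut.

```bash
python3 -m jog '{"dp":[[-2,1,0],[-2,1,0],[-2,1,30],[-2,1,65],[-2,1,95],[-2,1,95],[-2,1,95]],"delta_rot":[[0,0,0],[0,0,0],[0,0,0],[0,0,0],[0,0,0],[0,0,0],[0,0,0]],"gripper":[-1,-1,-1,-1,-1,-1,-1]}';python3 -m jog '{"dp":[[0,-15,0],[0,-35,0],[0,-55,0],[0,-75,0],[0,-95,0],[0,-115,0],[0,-135,0],[0,-155,0],[0,-175,0],[0,-195,0],[0,-215,0],[0,-235,0]],"delta_rot":[[0,0,0],[0,0,0],[0,0,0],[0,0,0],[0,0,0],[0,0,0],[0,0,0],[0,0,0],[0,0,0],[0,0,0],[0,0,0],[0,0,0]],"gripper":[-1,-1,-1,-1,-1,-1,-1,-1,-1,-1,-1,-1]}';python3 -c "
from h import *
go(-.180,-.188,.107)"
```

```text
time: 12.65
position: [0.5584, 0.1101, 0.1076]
tool_rot: [-0.069, 0.998, 0.0, -0.0]
ft_force: [-0.3, -0.0, 0.3]
grip_width: 0.0005
grip_force: 0.0
time: 13.85
position: [0.5923, -0.124, 0.1097]
tool_rot: [-0.069, 0.998, -0.0, 0.002]
ft_force: [2.9, 3.8, 1.3]
grip_width: 0.0006
grip_force: 1.9
t 13.85 tcp case [-0.1796 -0.1553  0.1097] dp [  0.3 -32.7   2.7] rot [-0.001  0.004 -0.001] F [2.9 3.8 1.3]
```

```bash
python3 -m jog '{"dp":[[0,-8,2],[0,-16,2],[0,-22,2],[0,-26,2],[0,-28,2],[0,-30,2],[0,-30,2]],"delta_rot":[[0,0,0],[0,0,0],[0,0,0],[0,0,0],[0,0,0],[0,0,0],[0,0,0]],"gripper":[-1,-1,-1,-1,-1,-1,-1]}';python3 -c "
from h import *
go(-.180,-.188,.107)"; python3 -m jog '{"dp":[[0,-2,0],[0,-4,0],[0,-5,0],[0,-5,0]],"delta_rot":[[0,0,0],[0,0,0],[0,0,0],[0,0,0]],"gripper":[-1,-1,-1,-1]}'; python3 -m jog '{"dp":[[0,-2,0],[0,-3,0],[0,-4,0],[0,-4,0]],"delta_rot":[[0,0,0],[0,0,0],[0,0,0],[0,0,0]],"gripper":[-1,-1,-1,-1]}';python3 -c "
from h import *
go(-.180,-.188,.107)"
```

```text
time: 14.55
position: [0.5946, -0.1524, 0.1054]
tool_rot: [-0.069, 0.998, -0.0, -0.0]
ft_force: [-0.5, 2.4, 0.4]
grip_width: 0.0003
grip_force: 0.6
t 14.55 tcp case [-0.1812 -0.1837  0.1054] dp [-1.2 -4.3 -1.6] rot [-0.    -0.001  0.   ] F [-0.5  2.4  0.4]
time: 14.95
position: [0.5954, -0.1576, 0.1054]
tool_rot: [-0.069, 0.998, -0.0, -0.0]
ft_force: [-0.8, 1.2, 0.6]
grip_width: 0.0001
grip_force: 0.8
time: 15.35
position: [0.5955, -0.159, 0.1054]
tool_rot: [-0.069, 0.998, 0.002, -0.001]
ft_force: [-0.4, 8.1, 2.4]
grip_width: 0.0003
grip_force: 4.1
t 15.35 tcp case [-0.1813 -0.1904  0.1054] dp [-1.3  2.4 -1.6] rot [ 0.004 -0.001 -0.001] F [-0.4  8.1  2.4]
```

```bash
python3 -m jog '{"dp":[[0,-2,0],[0,-3,0],[0,-3,0]],"delta_rot":[[0,0,0],[0,0,0],[0,0,0]],"gripper":[-1,-1,-1]}'; python3 -m jog '{"dp":[[0,12,0],[0,30,0],[0,30,-40],[0,30,-90],[0,80,-120],[80,130,-120],[120,180,-120],[120,230,-120],[120,230,-120],[120,230,-120],[120,230,-120],[120,230,-120]],"delta_rot":[[0,0,0],[0,0,0],[0,0,0],[0,0,0],[0,0,0],[0,0,0],[0,0,0],[0,0,0],[0,0,0],[0,0,0],[0,0,0],[0,0,0]],"gripper":[-1,-1,-1,-1,-1,-1,-1,-1,-1,-1,-1,-1]}';python3 - <<'E'
from h import *
import cv2
im=robot.camera("side")[100:350,225:475]
cv2.imwrite("pics/s6.png",cv2.resize(im[:,:,::-1],None,fx=2.4,fy=2.4))
go(-.180,-.188,.107)
E
```

```text
time: 15.65
position: [0.5954, -0.1591, 0.1054]
tool_rot: [-0.069, 0.998, 0.004, -0.001]
ft_force: [0.1, 15.1, 4.1]
grip_width: 0.0003
grip_force: 7.6
time: 16.85
position: [0.4473, 0.0463, 0.2259]
tool_rot: [-0.069, 0.998, -0.001, 0.001]
ft_force: [-0.4, -0.2, 0.3]
grip_width: 0.0009
grip_force: 0.0
t 16.9 tcp case [-0.2996  0.0331  0.2258] dp [-119.6 -220.8  119.2] rot [-0.001  0.002 -0.001] F [-0.9  0.6 -0.6]
```

View pics/s6.png

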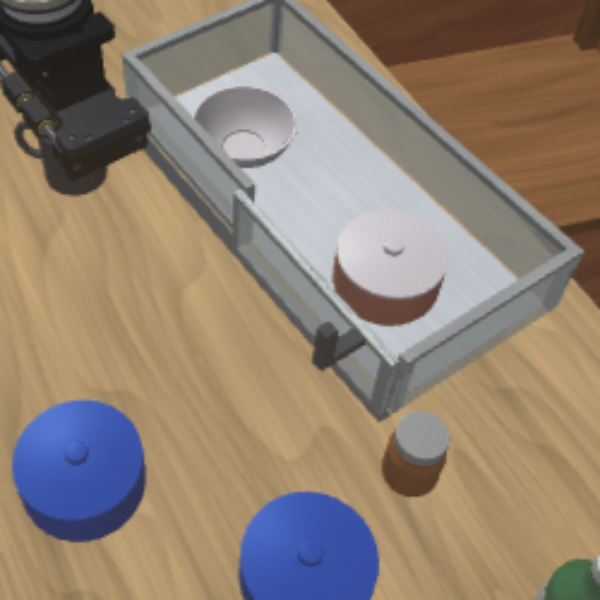

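The door is against the right post (about 390,380) and sat on its stop at 15 N. The dish is upright inside at (390,265), and the jar and bowl look unmoved. The jug is partly behind the raised gripper, and its visible base hasn't shifted.

```bash
python3 -c "
from rig import robot
print(robot.hand_in())"
```

```text
the job is handed in; nothing more can be done
None
```

The job is handed in, with no verdict returned: the dish was pushed in upright and stands about 100 mm behind the door, the door is shut against its stop, and the jug, jar and bowl look unmoved in the last picture.

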